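# Clamp the dibber in its notched stand and hold the clamp

## Task

I want to re-point the wooden dibber, so hold it for me: lay it (do not drop it) level in the two V-notches of the wooden stand, shaft centred between the notches and its pointed end sticking out on the side away from the clamp arm, and let go of it. Then push the spring-loaded clamp arm down by its paddle until the arm is level, so that its sprung shoe presses on the dibber, without forcing it well past level. Finish while still holding the arm down at level with the robot off the dibber, and leave the other loose things on the table where they are.

Things in the scene. Friction and masses are not known exactly. Their poses are not given: they have to be found in the camera images.
- dibber: wooden dibber, loose, 100 to 200 g: an octagonal shaft 250 mm long and 28 mm across the flats with a cone point 55 mm long at one end. Origin on the shaft's axis at mid-length of the shaft (near the centre of mass); x axis along the shaft towards the point. At the start it lies flat on the table on the left, axis 14 mm up.
- dibber_point (a point): the tip of the dibber's cone, 180 mm from the dibber's origin along its x axis
- stand: wooden stand fixed to the table, on the right. Origin on the table below the middle between its two V-notches; z up, y along the line of the notches, -x roughly towards the robot. Base board 250 mm along y, x = -55 to +125 mm, 12 mm thick. Two saddles with 90-degree V-notches at y = -100 and +100 mm, each 18 mm thick along y, 58 mm wide, tops about 77 mm above the table.
- seat (a point): where the middle of the dibber's shaft axis belongs: 75 mm straight above the stand's origin. The seated dibber lies along the stand's y axis, its point to +y (the clamp arm is at -y). The notches' mouths are about 42 mm wide. No part of the stand is between the notches above the base board.
- hinge (a point): centre of the clamp arm's hinge: stand x +100, y -100, z 130 mm; the axis runs along y. The raised arm slopes from here over the notch at y = -100 mm, up towards -x to 260 mm. Its shoe hangs to 143 mm above the table over the notch: bring the dibber in under the arm (from the robot's side, or lengthways from the +y side) with its axis 95 to 125 mm up, then lower it.
- holddown (a joint): angle of the clamp arm, rad: 0 = raised by the spring (arm slopes up 0.65 rad towards the robot), grows as the arm is pressed down, 0.65 = level, stop at 0.85. At level the push needed at the paddle is about 10 N (about 2 N to start it moving, 5 N just before the shoe meets the dibber near 0.58). The arm springs back up if let go.
- clamp_root (a point): a point of the clamp arm, which is a steel bar 20 mm wide and 12 mm thick, ending in a black paddle 55 mm long, 36 mm wide, 12 mm thick with a lip 6 mm thick that stands 11 mm above the paddle's upper face across its outer end. This point is on the hinge axis in the bar's mid-plane and turns with the arm; its -x axis runs along the bar to the paddle (165 to 220 mm from the hinge), z is square to the bar, up when the arm is level.
- press_spot (a point): middle of the paddle's upper face, 195 mm from the hinge axis along the bar, 6 mm above its mid-plane; with the arm level it is 136 mm above the table, with the arm raised about 253 mm
- shoe: round black rubber shoe, 26 mm across and 12 mm thick, on a spring plunger below the arm 100 mm from the hinge. Origin on the arm's mid-line; the shoe's face is 48 mm below it. It gives up to 20 mm (900 N/m) and is pushed in about 7 mm, some 8 N, when the arm is level on the seated dibber.
- grey_pot: grey pot, 110 mm across the rim, 100 mm tall, at the far side or on the right; bystander
- cloche: clear glass bell cloche, 110 mm across, 137 mm tall, with a knob, on the right or at the far side (it and the grey pot may have changed places); bystander
- trowel: hand trowel about 300 mm long lying flat to the right, at most 28 mm high; bystander
- label_jar: small glass jar with metal lid, 56 mm across, 65 mm tall, near the robot; bystander
- small_pot: small clay pot, 64 mm across, 55 mm tall, near the robot; bystander
- seed_tin: tin can 70 mm across, 90 mm tall, on the left; bystander

How it is judged:
By the outcome, as a careful person would: the job done as asked, in the order asked, and still so for the second after the job is handed in, while the arm keeps its last pose, push and grip.
It also fails if it takes over 61 s, if anything falls off the work surface, if the arm or the gripper's body presses on something with over 40 N, if the wrist force passes 120 N, or if a joint passes its speed limit or range.

## Robot

A 6-joint arm with a two-finger parallel gripper is mounted at the origin on the work surface. World frame = base frame: x ahead of the robot, y to its left, z up, the work surface at z = 0. Lengths are in mm, angles in rad, forces in N, time in s.
With the tool pointing down it reaches from about 275 to 1000 mm from the base axis. Payload 8.4 kg.
Tool frame: the origin (TCP) lies on the centre line of the jaws, within the pads' length; the fingertips stand 25 mm ahead of it and the grasp point (between the pads) lies 6 mm ahead of it; z points along the fingers, x is the direction in which the jaws open and shut, and the axes are right-handed (so a half turn about z gives the same grasp; the last joint's range is limited). The gripper opens to 85 mm and grips with 20 to 120 N. Pads are 22 mm wide; open, the fingers measure 114 mm over their backs; the gripper's body (76 mm by 85 mm) begins 54 mm behind the grasp point. The pads swing forward as they close: fully open they stand 13 mm farther back than shut.
Start: joints at [1.158, 0.353, 1.633, -0, 1.155, -0.002], TCP at [249.588, 573.004, 226.181] pointing down, gripper open.
Joint ranges: [-2.63, 2.63], [-0.92, 2.1], [0.06, 2.66], [-1.3, 4.44], [0, 2.69], [-3.02, 3.02]. Speed limits (rad/s): [2.22, 2.22, 2.79, 3.14, 3.14, 3.14].

## Interface

Orientations are given as [roll, pitch, yaw] about the fixed x, y, z axes, in that order (R = Rz(yaw) Ry(pitch) Rx(roll)).
In Python, from rig import r gives the robot as it stands. The module is installed in compiled form; this text tells all that it offers.
- The arm moves only by the tool jog_arm, never from a script. Its argument "deltas" is a list of rows, each an object with "gripper": the gripper command: -1 is fully open, 1 is shut, values between are in proportion; "translation": the shift along the world's x, y, z in units of 10 cm (1.0 is 10 cm), a list of three; "dr": the turn, a rotation vector about the world's x, y, z in units of pi/2 rad (1.0 is pi/2 rad), a list of three. In form: [{"gripper": gripper, "translation": [x, y, z], "dr": [wx, wy, wz]}, ...]. A call has 1 to 12 rows; each row shifts and turns the commanded pose from where the row before left it; what a row does not reach is not made up. A row lasts 1/12 s, in which the tool goes at most 41.7 mm and 7.16 degrees, less where a joint would pass 70% of its speed; a pose out of reach is approached as far as the arm can. A call with a number of a shift or a turn outside -1 to 1 is refused whole. A call with a gripper value outside its range is refused whole. The fingers move at their own pace and stop on an object; "squeeze" is the grip in N (left out, the last holds). Time passes only in rows, so rows that do not move let the fingers close. It gives the time, the measured TCP pose, the force and the opening at its end, in the units of the state.
- r.sense(): the state, without advancing time (a new reading comes with each control period).
- r.grab_frame(name): name is "scene" or "top" or "wrist"; returns the picture (400x640x3 uint8, blue, green, red); there is no depth.
- r.calibration(name): a dict with "mtx" (3x3 intrinsics, pixels), "k1" (the pictures are not rectified: a ray, as slopes to the right and down, at radius r is drawn at 1 + k1 r^2 times it, then the intrinsics apply), "world_from_camera" (4x4, takes a point from camera to world coordinates). Camera axes: x right, y down, z forward; pixel columns grow to the right and rows downward; lengths in mm; the calibration is good to about 2 mm. A picture is of the moment at which its call begins: read the wrist's pose just before it. calibration takes no time and is no camera call; for the wrist camera it gives the pose at the moment of the call.
- r.sign_off(): hands the job in, once; it reports no verdict.
The state is a dict: "clock": time; "qpos": joint angles; "qvel": joint speeds; "joint_efforts": joint torques, N m; "eef_pos": TCP position; "tcp_rot": TCP orientation; "contact_force": force on the tool from outside, world axes, zero at the start; "wrist_torque": the same for the moment, N m; "opening": opening from 0.0 (shut) to 1.0 (fully open).
Only numpy, scipy, OpenCV 4.12 (cv2) and the standard library are available. Lean on these libraries where they do the work, as an engineer would, in place of code of your own. Each camera call takes 0.05 s, during which the arm holds its last target. There are 200 camera calls.

## Working session

There is one attempt and no reset: what is moved stays moved. The work goes in short steps, Python scripts to look and compute and a tool call to move; the robot and the scene stay as the last step left them, time stands still between calls to the robot, and variables do not carry over. Pictures are saved under pics/ and viewed, about 8 in all and at most 12, crops included, and the job is handed in when it is done.

Besides the shell and the picture viewer there is one more tool, called after ">>>" as a command line: name --argument value ..., lists and objects as JSON in quotes. jog_arm: Moves the arm, as the interface text tells. Shifts and turns lie within -1 to 1; 1 stands for 10 cm of shift or pi/2 rad of turn. Its arguments: {"type":"object","properties":{"deltas":{"type":"array"},"squeeze":{"type":"number"}},"required":["deltas"]}

```bash
mkdir -p pics; cat > h.py <<'E'
import numpy as np, cv2
from rig import r
def ray(c,uv):
    K=np.array(c["mtx"]);T=np.array(c["world_from_camera"]);k=c["k1"]
    d=np.array([(uv[0]-K[0,2])/K[0,0],(uv[1]-K[1,2])/K[1,1]]);s=d.copy()
    for _ in range(20): s=d/(1+k*(s@s))
    v=T[:3,:3]@np.array([s[0],s[1],1]);return T[:3,3],v/np.linalg.norm(v)
def onz(c,uv,z):
    o,v=ray(c,uv);return o+v*(z-o[2])/v[2]
def tri(ca,a,cb,b):
    o1,v1=ray(ca,a);o2,v2=ray(cb,b)
    t=np.linalg.lstsq(np.c_[v1,-v2],o2-o1,rcond=None)[0]
    p,q=o1+v1*t[0],o2+v2*t[1];return (p+q)/2,np.linalg.norm(p-q)
def proj(c,P):
    T=np.array(c["world_from_camera"]);K=np.array(c["mtx"])
    p=T[:3,:3].T@(np.array(P)-T[:3,3]);s=p[:2]/p[2];s=s*(1+c["k1"]*(s@s))
    return np.array([K[0,0]*s[0]+K[0,2],K[1,1]*s[1]+K[1,2]])
E
python3 - <<'E'
from h import *
for n in("scene","top"):
    f=r.grab_frame(n);cv2.imwrite(f"pics/{n}0.png",f)
    c=r.calibration(n);print(n,np.round(c["mtx"],1).tolist(),c["k1"],np.round(c["world_from_camera"],3).tolist())
print(r.sense())
E
```

```text
scene [[389.5, 0.0, 320.5], [0.0, 389.5, 197.7], [0.0, 0.0, 1.0]] -0.01025853982465451 [[0.779, 0.479, -0.405, 1057.627], [0.627, -0.579, 0.521, -637.174], [0.015, -0.66, -0.751, 1095.064], [0.0, 0.0, 0.0, 1.0]]
top [[431.0, 0.0, 303.6], [0.0, 431.0, 206.5], [0.0, 0.0, 1.0]] 0.024998519527866536 [[0.021, -0.998, 0.059, 471.898], [-1.0, -0.022, -0.014, 20.171], [0.015, -0.059, -0.998, 1516.176], [0.0, 0.0, 0.0, 1.0]]
{'clock': 0.1, 'qpos': array([ 1.15757799e+00,  3.53602071e-01,  1.63406033e+00, -4.92630050e-06,
        1.15518745e+00, -2.36130035e-03]), 'qvel': array([ 0.00068541, -0.00035238, -0.00291475, -0.00175298,  0.00045936,
        0.00052313]), 'joint_efforts': array([ 1.46731545e-03, -6.06349683e+01, -3.42823148e+01,  1.68697807e-04,
        3.89156266e-03,  2.03600132e-05]), 'eef_pos': array([249.42803446, 572.60075793, 225.52203091]), 'tcp_rot': array([3.14159112e+00, 1.25721145e-03, 1.15994128e+00]), 'contact_force': array([ 0.11990196, -0.05288775, -0.04766039]), 'wrist_torque': array([-0.04995191, -0.02723286, -0.00776907]), 'opening': 0.9993993171286377}
```

View pics/scene0.png

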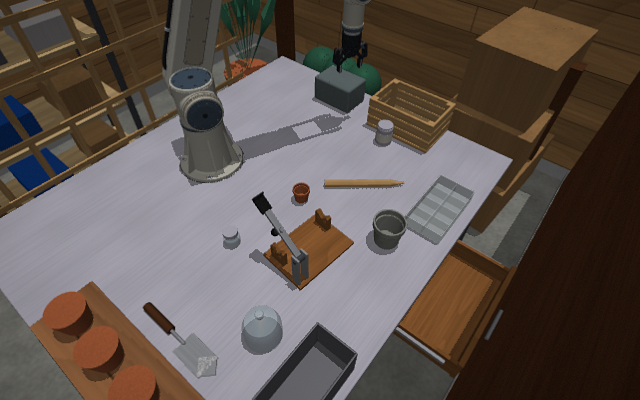

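View pics/top0.png

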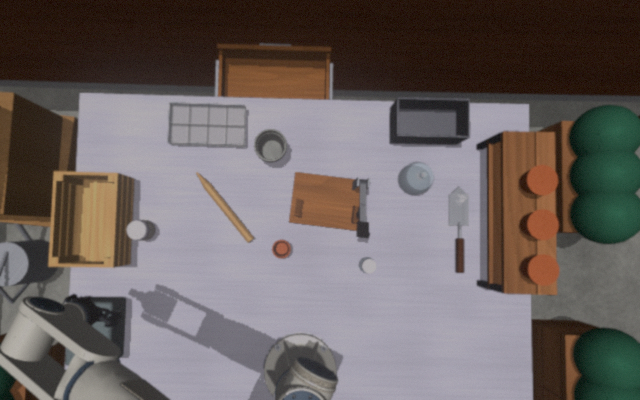

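The scene view shows the dibber at (324..403, 184), with its point to the right, and the stand around (310,250) with its arm raised. In the top view the dibber runs from its tip at (197,174) to its butt at (252,240). The stand board is around (327,202), with the black paddle at (363,230).

```bash
python3 - <<'E'
from h import *
f=cv2.imread("pics/top0.png");c=r.calibration("top")
hsv=cv2.cvtColor(f,cv2.COLOR_BGR2HSV)
def comps(x0,y0,x1,y1,smin,vmin=40,hr=(3,25)):
    m=cv2.inRange(hsv,(hr[0],smin,vmin),(hr[1],255,255));k=np.zeros_like(m);k[y0:y1,x0:x1]=m[y0:y1,x0:x1]
    return k
m=comps(180,165,262,250,70)
p=np.argwhere(m)[:,::-1].astype(float);print(len(p))
P=np.array([onz(c,q,14) for q in p])[:,:2]
mu=P.mean(0);w,V=np.linalg.eigh(np.cov((P-mu).T));d=V[:,1];
if d[1]<0:d=-d
s=(P-mu)@d;t=(P-mu)@V[:,0]
tip=mu+d*s.max();butt=mu+d*s.min();print("len",s.max()-s.min(),"wid",np.ptp(t),"tip",tip,"butt",butt,"origin",tip-180*d,butt+125*d,"dir",d,np.arctan2(d[1],d[0]))
m=comps(280,165,360,238,70)
cs,_=cv2.findContours(m,cv2.RETR_EXTERNAL,cv2.CHAIN_APPROX_NONE);k=max(cs,key=cv2.contourArea);b=cv2.minAreaRect(k);print(b)
W=np.array([onz(c,q,12)[:2] for q in cv2.boxPoints(b)]);print(W.round(1).tolist(),[np.linalg.norm(W[i]-W[i-1]).round(1) for i in range(4)])
g=cv2.resize(f[155:275,235:395],None,fx=5,fy=5,interpolation=cv2.INTER_CUBIC);cv2.imwrite("pics/c1.png",g)
s=cv2.imread("pics/scene0.png");cv2.imwrite("pics/c2.png",cv2.resize(s[180:300,230:390],None,fx=5,fy=5,interpolation=cv2.INTER_CUBIC))
E
```

```text
559
len 298.8760415961086 wid 24.33096993081886 tip [669.40157909 373.52166091] butt [440.81428198 180.97365173] origin [531.73342322 257.55839578] [536.417168   261.50369696] dir [0.76482309 0.64424036] 0.7000296464776541
((325.8846740722656, 200.923095703125), (68.46717834472656, 50.234066009521484), 7.125016689300537)
[[507.0, 49.5], [682.3, 31.7], [657.8, -207.6], [482.5, -188.1]] [np.float64(238.9), np.float64(176.3), np.float64(240.6), np.float64(176.4)]
```

View pics/c1.png

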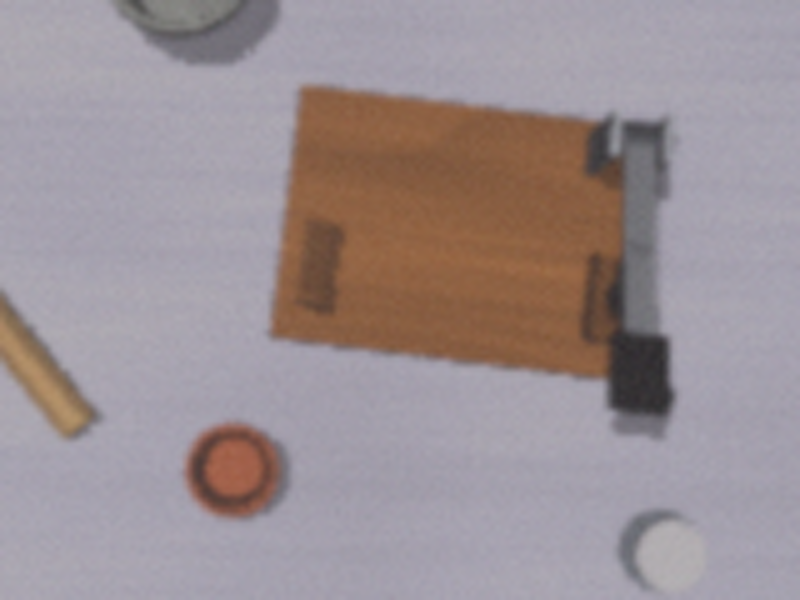

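View pics/c2.png

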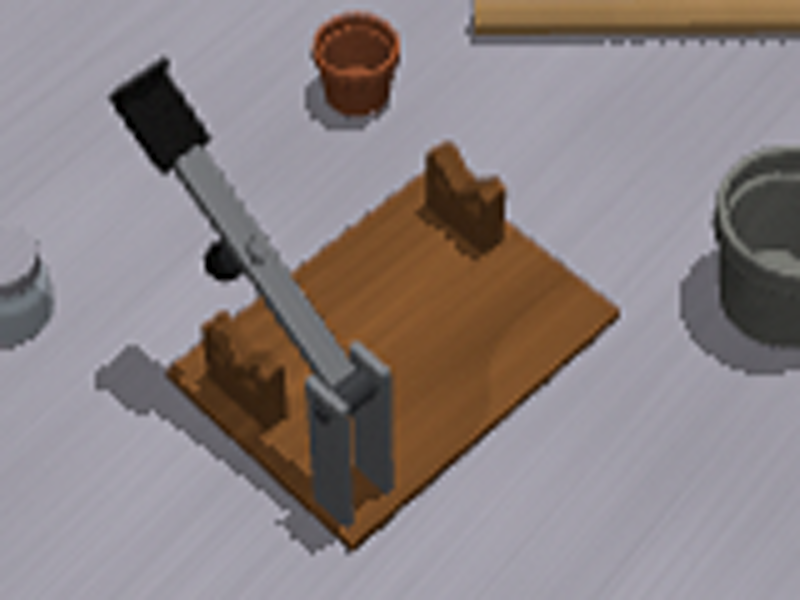

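```bash
python3 - <<'E'
from h import *
ct=r.calibration("top");cs=r.calibration("scene")
A=onz(ct,(289.6,222.),12)[:2];B=onz(ct,(295.4,172.4),12)[:2]
C=onz(cs,(354,242.6),12)[:2];D=onz(cs,(300.4,289.6),12)[:2];E=onz(cs,(264,254.6),12)[:2]
print("A -x+y",A,"B +x+y",B,"C +x+y",C,"D +x-y",D,"E -x-y",E)
src=np.array([[-55,125],[125,125],[125,125],[125,-125],[-55,-125]],float);dst=np.array([A,B,C,D,E])
def fit(s,d):
    a=s-s.mean(0);b=d-d.mean(0);th=np.arctan2((a[:,0]*b[:,1]-a[:,1]*b[:,0]).sum(),(a*b).sum())
    R=np.array([[np.cos(th),-np.sin(th)],[np.sin(th),np.cos(th)]]);t=d.mean(0)-R@s.mean(0);return th,t,(d-s@R.T-t).round(1)
print(fit(src,dst))
E
```

```text
A -x+y [505.61677208  46.72241111] B +x+y [680.08302185  30.3839021 ] C +x+y [686.66622531  29.09903291] D +x-y [ 661.209695   -217.34063801] E -x-y [ 486.5127816  -197.08509784]
(np.float64(-0.09114886691968305), array([548.96214418, -81.71609492]), array([[ 0. , -1. ],
       [-4.7, -1. ],
       [ 1.8, -2.3],
       [-0.9,  0.2],
       [ 3.7,  4.1]]))
```

>>> jog_arm --deltas '[{"gripper": -1,"translation": [0.17,-0.165,-0.01],"dr": [0,0,-0.072]},{"gripper": -1,"translation": [0.17,-0.165,-0.01],"dr": [0,0,-0.072]},{"gripper": -1,"translation": [0.17,-0.165,-0.01],"dr": [0,0,-0.072]},{"gripper": -1,"translation": [0.17,-0.165,-0.01],"dr": [0,0,-0.072]},{"gripper": -1,"translation": [0.17,-0.165,-0.01],"dr": [0,0,-0.072]},{"gripper": -1,"translation": [0.17,-0.165,-0.01],"dr": [0,0,-0.072]},{"gripper": -1,"translation": [0.17,-0.165,-0.01],"dr": [0,0,-0.072]},{"gripper": -1,"translation": [0.17,-0.165,-0.01],"dr": [0,0,-0.072]},{"gripper": -1,"translation": [0.17,-0.165,-0.01],"dr": [0,0,-0.072]}]' --squeeze 50

```text
clock: 0.85
eef_pos: [403.1, 423.4, 216.8]
tcp_rot: [3.141, 0.001, 0.137]
contact_force: [-0.1, 0.6, 0.5]
opening: 1.002
```

>>> jog_arm --deltas '[{"gripper": -1,"translation": [0.17,-0.165,-0.01],"dr": [0,0,-0.072]},{"gripper": -1,"translation": [0.17,-0.165,-0.01],"dr": [0,0,-0.072]},{"gripper": -1,"translation": [0.17,-0.165,-0.01],"dr": [0,0,-0.072]},{"gripper": -1,"translation": [0.17,-0.165,-0.01],"dr": [0,0,-0.072]},{"gripper": -1,"translation": [0.17,-0.165,-0.01],"dr": [0,0,-0.072]},{"gripper": -1,"translation": [0.17,-0.165,-0.01],"dr": [0,0,-0.072]},{"gripper": -1,"translation": [0.17,-0.165,-0.01],"dr": [0,0,-0.072]},{"gripper": -1,"translation": [0.17,-0.165,-0.01],"dr": [0,0,-0.072]},{"gripper": -1,"translation": [0.17,-0.165,-0.01],"dr": [0,0,-0.072]},{"gripper": -1,"translation": [0,0,0],"dr": [0,0,0]},{"gripper": -1,"translation": [0,0,0],"dr": [0,0,0]}]'

```text
clock: 1.77
eef_pos: [555.9, 275.1, 207.6]
tcp_rot: [3.141, 0.0, -0.877]
contact_force: [-1.2, -0.7, 0.8]
opening: 1.0
```

```bash
python3 - <<'E'
from h import *
c=r.calibration("wrist");f=r.grab_frame("wrist");cv2.imwrite("pics/w1.png",f)
T=np.array(c["world_from_camera"]);print(T.round(3).tolist(),c["mtx"][0][0])
hsv=cv2.cvtColor(f,cv2.COLOR_BGR2HSV)
m=cv2.inRange(hsv,(8,70,60),(25,255,255));m=cv2.morphologyEx(m,cv2.MORPH_OPEN,np.ones((3,3)))
n,l,s,_=cv2.connectedComponentsWithStats(m);i=1+s[1:,4].argmax();print(s[i])
p=np.argwhere(l==i)[:,::-1].astype(float)
P=np.array([onz(c,q,14) for q in p])[:,:2];mu=P.mean(0);w,V=np.linalg.eigh(np.cov((P-mu).T));d=V[:,1]*np.sign(V[1,1])
s=(P-mu)@d;t=(P-mu)@V[:,0];print("tip",mu+d*s.max(),"butt",mu+d*s.min(),"len",np.ptp(s),"wid",np.ptp(t),"ang",np.arctan2(d[1],d[0]),"O",mu+d*(s.min()+125),mu+d*(s.max()-180))
E
```

```text
[[0.64, -0.736, -0.221, 612.16], [-0.769, -0.613, -0.183, 322.306], [-0.001, 0.287, -0.958, 355.532], [0.0, 0.0, 0.0, 1.0]] 308.1486630179089
[ 464  217  171  139 8736]
tip [625.13059664  54.00794757] butt [ 645.47402693 -201.37670973] len 256.19363446491894 wid 120.53806890791674 ang 1.650286475280597 O [635.54821908 -76.77141955] [ 639.42375993 -125.42367027]
```

View pics/w1.png

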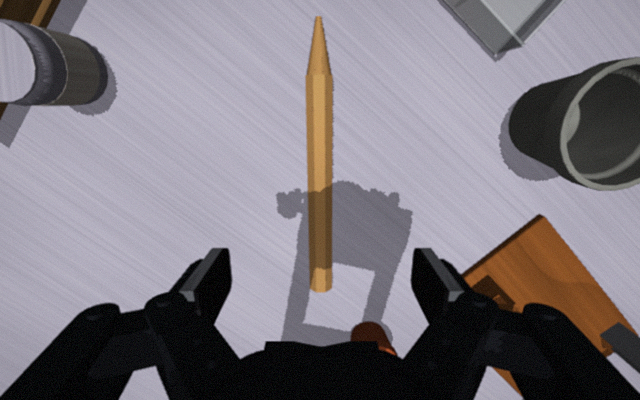

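The wrist view shows the whole dibber running straight up the picture from its butt at (321,290) to its tip at (318,16). My mask picked up the board instead, so I'm restricting it.

```bash
python3 - <<'E'
from h import *
c=r.calibration("wrist");f=cv2.imread("pics/w1.png")
hsv=cv2.cvtColor(f,cv2.COLOR_BGR2HSV)
m=cv2.inRange(hsv,(8,70,60),(25,255,255));m[:,:295]=0;m[:,345:]=0;m[300:]=0
p=np.argwhere(m)[:,::-1].astype(float)
P=np.array([onz(c,q,14) for q in p])[:,:2];mu=P.mean(0);w,V=np.linalg.eigh(np.cov((P-mu).T));d=V[:,1]*np.sign(V[1,1])
s=(P-mu)@d;t=(P-mu)@V[:,0];print("tip",mu+d*s.max(),"butt",mu+d*s.min(),"len",np.ptp(s),"wid",np.ptp(t),"ang",np.arctan2(d[1],d[0]),"O",mu+d*(s.min()+125),mu+d*(s.max()-180))
# stand: board corner +x+y, and left edges seen here
for q in((541,215),): print(onz(c,q,12))
E
```

```text
tip [673.13492675 379.08591149] butt [434.10460558 176.3977242 ] len 313.3975043068294 wid 28.205734311591367 ang 0.7033086342376297 O [529.44292109 257.24081664] [535.84775241 262.67185838]
[682.31427625  39.32983718  12.        ]
```

>>> jog_arm --deltas '[{"gripper": -1,"translation": [-0.033,0.015,-0.2],"dr": [0,0,0.005]},{"gripper": -1,"translation": [0,0,-0.25],"dr": [0,0,0]},{"gripper": -1,"translation": [0,0,-0.25],"dr": [0,0,0]},{"gripper": -1,"translation": [0,0,-0.25],"dr": [0,0,0]},{"gripper": -1,"translation": [0,0,-0.25],"dr": [0,0,0]},{"gripper": -1,"translation": [0,0,-0.25],"dr": [0,0,0]},{"gripper": -1,"translation": [0,0,-0.2],"dr": [0,0,0]},{"gripper": -1,"translation": [0,0,-0.15],"dr": [0,0,0]},{"gripper": -1,"translation": [0,0,0],"dr": [0,0,0]}]'

```text
clock: 2.57
eef_pos: [549.2, 277.4, 25.0]
tcp_rot: [3.136, 0.002, -0.865]
contact_force: [-0.5, 0.7, -0.1]
opening: 0.998
```

>>> jog_arm --deltas '[{"gripper": 1,"translation": [0,0,0],"dr": [0,0,0]},{"gripper": 1,"translation": [0,0,0],"dr": [0,0,0]},{"gripper": 1,"translation": [0,0,0],"dr": [0,0,0]},{"gripper": 1,"translation": [0,0,0],"dr": [0,0,0]},{"gripper": 1,"translation": [0,0,0],"dr": [0,0,0]},{"gripper": 1,"translation": [0,0,0],"dr": [0,0,0]},{"gripper": 1,"translation": [0,0,0],"dr": [0,0,0]},{"gripper": 1,"translation": [0,0,0],"dr": [0,0,0]},{"gripper": 1,"translation": [0,0,0],"dr": [0,0,0]},{"gripper": 1,"translation": [0,0,0],"dr": [0,0,0]}]'

```text
clock: 3.4
eef_pos: [552.3, 277.5, 28.2]
tcp_rot: [3.142, 0.0, -0.868]
contact_force: [-0.5, 0.2, 0.8]
opening: -0.004
```

```bash
python3 - <<'E'
from h import *
print(r.sense()["opening"],r.sense()["eef_pos"])
f=r.grab_frame("wrist");s=r.grab_frame("scene")
cv2.imwrite("pics/g1.png",np.hstack([cv2.resize(f,(480,300)),cv2.resize(s[130:230,300:420],(320,266))[:, :].copy() if 0 else cv2.copyMakeBorder(cv2.resize(s[130:230,300:420],(320,267)),0,33,0,0,cv2.BORDER_CONSTANT)]))
E
```

```text
-0.003667450419867053 [552.29541892 277.46810862  28.18097616]
```

View pics/g1.png

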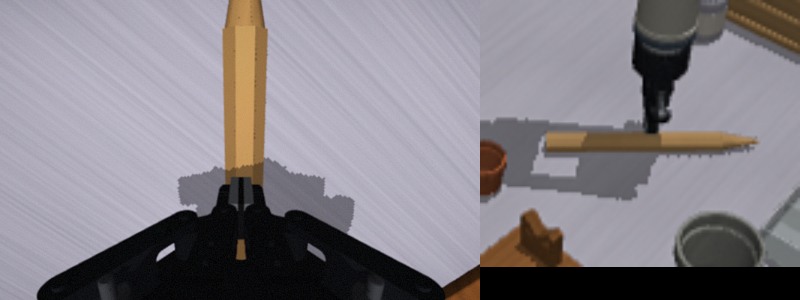

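The gripper is shut and appears to be on top of the dibber, not around it. I'll check whether the true tool height agrees with the reported one.

```bash
python3 - <<'E'
from h import *
c=r.calibration("wrist");f=r.grab_frame("wrist");s=r.grab_frame("scene");t=r.grab_frame("top")
hsv=cv2.cvtColor(f,cv2.COLOR_BGR2HSV);m=cv2.inRange(hsv,(8,70,40),(25,255,255));m[:,:260]=0;m[:,400:]=0
for y in(60,120,180):
    x=np.flatnonzero(m[y]);a,b=x.min(),x.max()+1
    print(y,a,b,[round(np.linalg.norm(onz(c,(a,y),z)-onz(c,(b,y),z)),1) for z in(14,20)], onz(c,((a+b)/2,y),14).round(1))
print("cam",np.array(c["world_from_camera"])[:3,3])
cs=r.calibration("scene")
R=cv2.Rodrigues(np.array([0,0,0.]))[0]
for z in(0,3,10,20,30,40): print(z,proj(cs,[552.3,277.5,z]).round(1),proj(r.calibration("top"),[552.3,277.5,z]).round(1), proj(c,[552.3,277.5,z]).round(1))
cv2.imwrite("pics/g2.png",np.hstack([cv2.resize(s[150:210,330:390],(400,400),interpolation=cv2.INTER_NEAREST),cv2.resize(f[200:380,220:420],(400,400))]))
E
```

```text
60 297 356 [np.float64(28.7), np.float64(27.7)] [625.2 336.3  14. ]
120 298 354 [np.float64(28.7), np.float64(27.6)] [603.3 318.   14. ]
180 300 353 [np.float64(28.7), np.float64(27.6)] [579.5 297.2  14. ]
cam [608.01261013 325.12506272 176.08342595]
0 [362.9 185. ] [224.2 207.4] [321.8 227.5]
3 [363.  184.5] [224.1 207.3] [321.8 229.4]
10 [363.2 183.2] [223.7 207.2] [321.8 234.1]
20 [363.4 181.4] [223.2 207. ] [321.9 241.4]
30 [363.7 179.6] [222.7 206.9] [321.9 249.7]
40 [363.9 177.8] [222.2 206.7] [321.9 258.9]
```

View pics/g2.png

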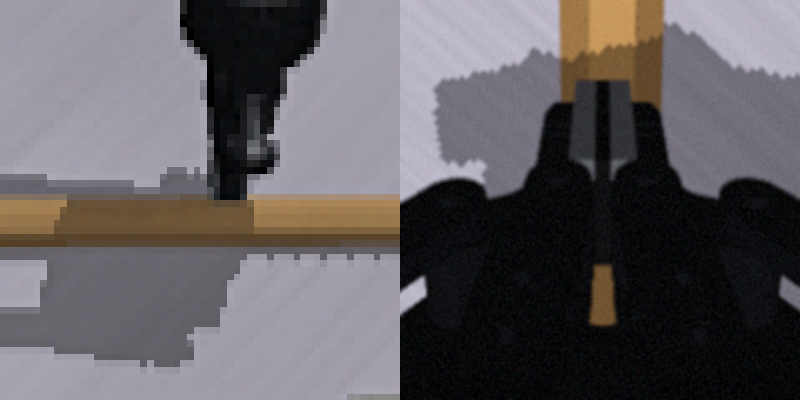

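>>> jog_arm --deltas '[{"gripper": -1,"translation": [0,0,0],"dr": [0,0,0]},{"gripper": -1,"translation": [0,0,0],"dr": [0,0,0]},{"gripper": -1,"translation": [0,0,0],"dr": [0,0,0]},{"gripper": -1,"translation": [0,0,0],"dr": [0,0,0]},{"gripper": -1,"translation": [0,0,0],"dr": [0,0,0]},{"gripper": -1,"translation": [0,0,0],"dr": [0,0,0]},{"gripper": -1,"translation": [0,0,0],"dr": [0,0,0]},{"gripper": -1,"translation": [0,0,0],"dr": [0,0,0]}]'

```text
clock: 4.32
eef_pos: [552.3, 277.5, 28.2]
tcp_rot: [-3.142, 0.0, -0.868]
contact_force: [0.1, 0.8, 0.2]
opening: 1.0
```

```bash
python3 - <<'E'
from h import *
print(r.sense()["opening"],r.sense()["eef_pos"],r.sense()["contact_force"])
c=r.calibration("wrist");cs=r.calibration("scene")
f=r.grab_frame("wrist");s=r.grab_frame("scene")
x=np.array([np.cos(-.868),np.sin(-.868),0]);y=np.array([-x[1],x[0],0])  # y: towards point
tcp=r.sense()["eef_pos"]
# predicted tip inner corners, for tips at TCP-12 (open) in each view
F=f.copy()
for k,col in((0,(0,0,255)),(12,(0,255,0)),(25,(255,0,0))):
  for sg in(-1,1):
    q=proj(c,tcp+sg*42.5*x+11*y-[0,0,k]);cv2.circle(F,tuple(int(v) for v in q),3,col,-1);print(k,sg,q.round(1),proj(cs,tcp+sg*42.5*x-[0,0,k]).round(1))
S=cv2.resize(s[140:220,310:430],(480,320),interpolation=cv2.INTER_CUBIC)
cv2.imwrite("pics/g3.png",np.vstack([cv2.resize(F[150:],(640,250)),cv2.copyMakeBorder(S,0,0,80,80,cv2.BORDER_CONSTANT)]))
E
```

```text
1.0001797541238822 [552.30772714 277.5088749   28.19678191] [0.13440923 0.79895908 0.18972279]
0 -1 [240.  228.7] [362.6 172. ]
0 1 [403.8 228.8] [364.7 188.1]
12 -1 [245.4 220.3] [362.3 174.2]
12 1 [398.3 220.4] [364.4 190.3]
25 -1 [250.6 212.4] [361.9 176.5]
25 1 [393.1 212.4] [364.1 192.6]
```

View pics/g3.png

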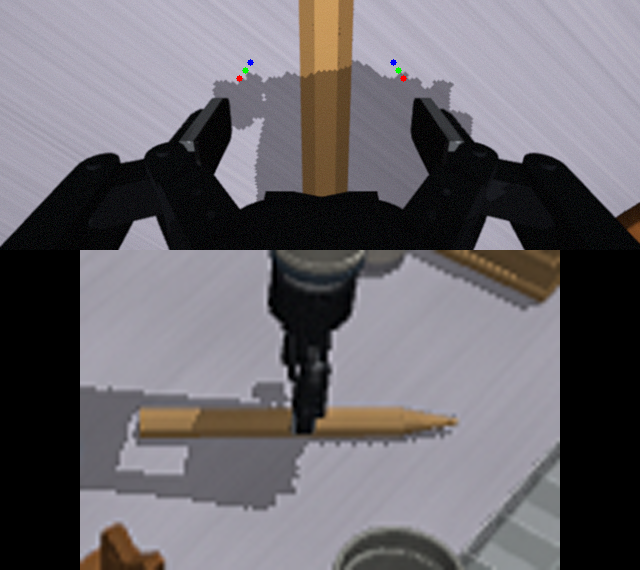

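With the gripper open, the fingertips sit at z≈42–46 mm. That is about 27 mm shorter than the tool description implies, and both cameras agree. The first close therefore passed over the dibber's top and touched nothing, so I'm descending carefully and watching the force.

>>> jog_arm --deltas '[{"gripper": -1,"translation": [0,0,-0.05],"dr": [0,0,0]},{"gripper": -1,"translation": [0,0,-0.05],"dr": [0,0,0]},{"gripper": -1,"translation": [0,0,-0.05],"dr": [0,0,0]},{"gripper": -1,"translation": [0,0,-0.04],"dr": [0,0,0]},{"gripper": -1,"translation": [0,0,-0.03],"dr": [0,0,0]},{"gripper": -1,"translation": [0,0,0],"dr": [0,0,0]}]'

```text
clock: 4.92
eef_pos: [551.7, 277.2, 5.2]
tcp_rot: [3.14, 0.0, -0.868]
contact_force: [-0.9, 0.1, -0.9]
opening: 1.0
```

>>> jog_arm --deltas '[{"gripper": 1,"translation": [0,0,0],"dr": [0,0,0]},{"gripper": 1,"translation": [0,0,0],"dr": [0,0,0]},{"gripper": 1,"translation": [0,0,0],"dr": [0,0,0]},{"gripper": 1,"translation": [0,0,0],"dr": [0,0,0]},{"gripper": 1,"translation": [0,0,0],"dr": [0,0,0]},{"gripper": 1,"translation": [0,0,0],"dr": [0,0,0]},{"gripper": 1,"translation": [0,0,0],"dr": [0,0,0]},{"gripper": 1,"translation": [0,0,0],"dr": [0,0,0]}]'

```text
clock: 5.58
eef_pos: [552.6, 277.6, 6.7]
tcp_rot: [-3.141, -0.0, -0.868]
contact_force: [-0.2, -0.6, 6.3]
opening: 0.309
```

>>> jog_arm --deltas '[{"gripper": 1,"translation": [0,0,0.08],"dr": [0,0,0]},{"gripper": 1,"translation": [0,0,0.16],"dr": [0,0,0]},{"gripper": 1,"translation": [0,0,0.25],"dr": [0,0,0]},{"gripper": 1,"translation": [0,0,0.25],"dr": [0,0,0]},{"gripper": 1,"translation": [0,0,0.25],"dr": [0,0,0]},{"gripper": 1,"translation": [0,0,0.25],"dr": [0,0,0]},{"gripper": 1,"translation": [0,0,0.25],"dr": [0,0,0]},{"gripper": 1,"translation": [0,0,0.16],"dr": [0,0,0]},{"gripper": 1,"translation": [0,0,0],"dr": [0,0,0]}]' --squeeze 70

```text
clock: 6.33
eef_pos: [554.1, 278.4, 175.2]
tcp_rot: [-3.136, -0.001, -0.868]
contact_force: [0.6, 0.5, -1.0]
opening: 0.305
```

>>> jog_arm --deltas '[{"gripper": 1,"translation": [-0.06,-0.15,0],"dr": [0,0,0.03]},{"gripper": 1,"translation": [-0.1,-0.25,0],"dr": [0,0,0.04]},{"gripper": 1,"translation": [-0.1,-0.3,0],"dr": [0,0,0.045]},{"gripper": 1,"translation": [-0.1,-0.3,0],"dr": [0,0,0.045]},{"gripper": 1,"translation": [-0.1,-0.3,0],"dr": [0,0,0.045]},{"gripper": 1,"translation": [-0.1,-0.3,0],"dr": [0,0,0.045]},{"gripper": 1,"translation": [-0.1,-0.3,0],"dr": [0,0,0.045]},{"gripper": 1,"translation": [-0.1,-0.3,0],"dr": [0,0,0.045]},{"gripper": 1,"translation": [-0.1,-0.3,0],"dr": [0,0,0.045]},{"gripper": 1,"translation": [-0.1,-0.3,0],"dr": [0,0,0.045]},{"gripper": 1,"translation": [-0.1,-0.25,0],"dr": [0,0,0.04]},{"gripper": 1,"translation": [-0.056,-0.175,0],"dr": [0,0,0.021]}]'

```text
clock: 7.33
eef_pos: [438.5, -46.7, 170.2]
tcp_rot: [3.141, 0.002, -0.094]
contact_force: [-0.6, -0.5, -1.7]
opening: 0.298
```

>>> jog_arm --deltas '[{"gripper": 1,"translation": [0,0,-0.1],"dr": [0,0,0]},{"gripper": 1,"translation": [0,0,-0.2],"dr": [0,0,0]},{"gripper": 1,"translation": [0,0,-0.2],"dr": [0,0,0]},{"gripper": 1,"translation": [0,0,-0.15],"dr": [0,0,0]},{"gripper": 1,"translation": [0,0,0],"dr": [0,0,0]},{"gripper": 1,"translation": [0,0,0],"dr": [0,0,0]},{"gripper": 1,"translation": [0,0,0],"dr": [0,0,0]}]'

```text
clock: 7.92
eef_pos: [440.8, -44.7, 106.3]
tcp_rot: [-3.142, 0.0, -0.097]
contact_force: [0.4, 1.4, -1.0]
opening: 0.303
```

```bash
python3 - <<'E'
from h import *
s=r.sense();print(s["eef_pos"],s["tcp_rot"],s["opening"],s["clock"],s["contact_force"])
for n in("wrist","scene","top"): cv2.imwrite(f"pics/{n}2.png",r.grab_frame(n))
import pickle;pickle.dump(r.calibration("wrist"),open("wc2.pkl","wb"))
S=cv2.imread("pics/scene2.png")
w=cv2.imread("pics/wrist2.png")
cv2.imwrite("pics/v2.png",np.vstack([cv2.resize(w,(480,300)),cv2.resize(S[160:310,200:440],(480,300),interpolation=cv2.INTER_CUBIC)]))
E
```

```text
[440.84084191 -44.74045919 106.33470413] [-3.14154541e+00  2.02238544e-04 -9.66026788e-02] 0.30284134645879035 7.9167 [ 0.38596689  1.37181049 -0.97189333]
```

View pics/v2.png

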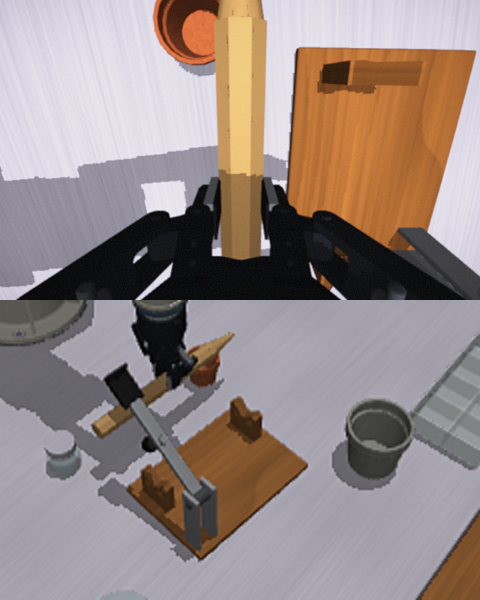

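The wrist view shows the dibber in the grip, with the board corners at about (396,63) and (633,67) full-resolution. The scene view shows it level, point to +y, and clear of the arm. Now I'll measure the stand and the held dibber from here.

```bash
python3 - <<'E'
from h import *
import pickle
c=pickle.load(open("wc2.pkl","rb"));f=cv2.imread("pics/wrist2.png");hsv=cv2.cvtColor(f,cv2.COLOR_BGR2HSV)
# board edges from mask
m=cv2.inRange(hsv,(5,120,60),(18,255,255));m[:,:375]=0;m[330:]=0
def edgefit(pts,ax):  # robust line fit
    l=cv2.fitLine(np.array(pts,np.float32),cv2.DIST_HUBER,0,.01,.01).ravel();return l
L=edgefit([(np.flatnonzero(m[y])[0],y) for y in range(75,230)],0)
T=edgefit([(x,np.flatnonzero(m[:,x])[0]) for x in range(405,625)],1)
Rr=edgefit([(np.flatnonzero(m[y])[-1]+1,y) for y in range(80,220)],0)
def X(a,b):
    t=np.linalg.solve(np.array([[a[0],-b[0]],[a[1],-b[1]]]),b[2:]-a[2:]);return a[2:]+t[0]*a[:2]
A,B=X(L,T),X(Rr,T);Aw,Bw=onz(c,A,12),onz(c,B,12)
Lp=onz(c,L[2:]-80/abs(L[1])*L[:2]*np.sign(L[1]),12);Lq=onz(c,L[2:]+60/abs(L[1])*L[:2]*np.sign(L[1]),12)
print("px",A,B,"A",Aw,"B",Bw,"len",np.linalg.norm(Aw-Bw),"yaw from top edge",np.arctan2(*(Bw-Aw)[[1,0]]),"yaw left edge",np.arctan2(*(Lp-Lq)[[1,0]])-np.pi/2)
for th in(-.09,-.1):
    ex=np.array([np.cos(th),np.sin(th)]);ey=np.array([-ex[1],ex[0]])
    print(th,"origin A",Aw[:2]+55*ex-125*ey,"B",Bw[:2]-125*ex-125*ey)
# dibber: lighter hue
d=cv2.inRange(hsv,(8,60,60),(25,255,255));d[:,:285]=0;d[:,360:]=0
for y in(0,10,15,20,25,30,60,120,180,220):
    x=np.flatnonzero(d[y]);a,b=x.min(),x.max()+1
    print(y,a,b,[round(np.linalg.norm(onz(c,(a,y),z)-onz(c,(b,y),z)),1) for z in(107,114,120)],onz(c,((a+b)/2,y),114).round(1))
E
```

```text
px [396.9436    63.451805] [635.1315    67.611244] A [506.71483038  51.11989266  12.        ] B [685.91612091  32.79706315  12.        ] len 180.1355839587711 yaw from top edge -0.10189310062472917 yaw left edge -0.10556489928882828
-0.09 origin A [550.25741205 -78.31751917] B [550.18721063 -80.46220983]
-0.1 origin A [548.96088239 -78.74646592] B [549.06142317 -79.09928043]
0 285 348 [np.float64(26.7), np.float64(25.5), np.float64(24.4)] [450.5  68.6 114. ]
10 285 350 [np.float64(27.8), np.float64(26.5), np.float64(25.3)] [450.5  64.9 114. ]
15 285 350 [np.float64(27.9), np.float64(26.6), np.float64(25.4)] [450.3  63.1 114. ]
20 285 351 [np.float64(28.4), np.float64(27.1), np.float64(25.9)] [450.4  61.3 114. ]
25 285 352 [np.float64(29.0), np.float64(27.6), np.float64(26.4)] [450.4  59.4 114. ]
30 285 356 [np.float64(30.8), np.float64(29.4), np.float64(28.1)] [451.   57.4 114. ]
60 285 355 [np.float64(31.1), np.float64(29.6), np.float64(28.4)] [449.7  46.  114. ]
120 288 354 [np.float64(30.9), np.float64(29.4), np.float64(28.1)] [447.7  21.2 114. ]
180 290 352 [np.float64(30.6), np.float64(29.2), np.float64(27.9)] [445.1  -6.1 114. ]
220 291 351 [np.float64(30.8), np.float64(29.3), np.float64(28.1)] [443.1 -26.1 114. ]
```

>>> jog_arm --deltas '[{"gripper": 1,"translation": [0.06,-0.006,0],"dr": [0,0,-0.0035]},{"gripper": 1,"translation": [0.14,-0.013,0],"dr": [0,0,0]},{"gripper": 1,"translation": [0.16,-0.014,0],"dr": [0,0,0]},{"gripper": 1,"translation": [0.16,-0.014,0],"dr": [0,0,0]},{"gripper": 1,"translation": [0.16,-0.014,0],"dr": [0,0,0]},{"gripper": 1,"translation": [0.16,-0.014,0],"dr": [0,0,0]},{"gripper": 1,"translation": [0.14,-0.013,0],"dr": [0,0,0]},{"gripper": 1,"translation": [0.12,-0.011,0],"dr": [0,0,0]},{"gripper": 1,"translation": [0,0,0],"dr": [0,0,0]},{"gripper": 1,"translation": [0,0,0],"dr": [0,0,0]}]'

```text
clock: 8.9
eef_pos: [551.1, -54.9, 106.3]
tcp_rot: [-3.142, -0.0, -0.102]
contact_force: [-0.3, 0.0, -1.9]
opening: 0.301
```

>>> jog_arm --deltas '[{"gripper": 1,"translation": [0,0,-0.06],"dr": [0,0,0]},{"gripper": 1,"translation": [0,0,-0.09],"dr": [0,0,0]},{"gripper": 1,"translation": [0,0,-0.08],"dr": [0,0,0]},{"gripper": 1,"translation": [0,0,-0.05],"dr": [0,0,0]},{"gripper": 1,"translation": [0,0,-0.03],"dr": [0,0,0]},{"gripper": 1,"translation": [0,0,0],"dr": [0,0,0]},{"gripper": 1,"translation": [0,0,0],"dr": [0,0,0]}]'

```text
clock: 9.48
eef_pos: [550.5, -54.9, 74.9]
tcp_rot: [-3.142, 0.001, -0.102]
contact_force: [-0.1, -0.1, -1.2]
opening: 0.301
```

```bash
python3 - <<'E'
from h import *
import pickle
s=r.sense();print(s["eef_pos"],s["tcp_rot"],s["opening"],s["clock"],s["contact_force"],s["wrist_torque"])
f=r.grab_frame("wrist");S=r.grab_frame("scene");cv2.imwrite("pics/scene3.png",S)
cv2.imwrite("pics/v3.png",np.vstack([cv2.resize(f,(480,300)),cv2.resize(S[190:290,240:400],(480,300),interpolation=cv2.INTER_CUBIC)]))
E
```

```text
[550.51358314 -54.87833828  74.93400456] [-3.14159169e+00  5.32753918e-04 -1.02162410e-01] 0.301041555544872 9.4833 [-0.09454325 -0.12765111 -1.24648347] [ 0.03340749 -0.02462004  0.0044195 ]
```

View pics/v3.png

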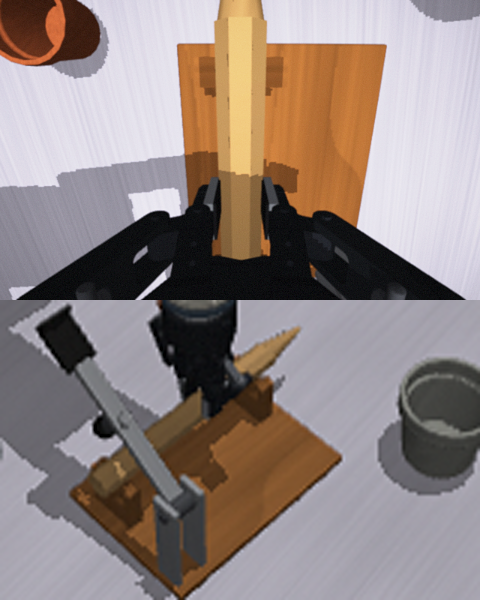

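The dibber is centred over the +y saddle (saddle 199–283, dibber 215–265 in the half-size wrist view) and passes under the shoe. I'm lowering it in small steps.

>>> jog_arm --deltas '[{"gripper": 1,"translation": [0,0,-0.02],"dr": [0,0,0]},{"gripper": 1,"translation": [0,0,-0.02],"dr": [0,0,0]},{"gripper": 1,"translation": [0,0,-0.01],"dr": [0,0,0]},{"gripper": 1,"translation": [0,0,0],"dr": [0,0,0]},{"gripper": 1,"translation": [0,0,0],"dr": [0,0,0]}]'

```text
clock: 10.0
eef_pos: [550.6, -54.9, 70.1]
tcp_rot: [-3.142, 0.0, -0.102]
contact_force: [-0.0, -0.4, -1.8]
opening: 0.304
```

>>> jog_arm --deltas '[{"gripper": 1,"translation": [0,0,-0.015],"dr": [0,0,0]},{"gripper": 1,"translation": [0,0,0],"dr": [0,0,0]},{"gripper": 1,"translation": [0,0,0],"dr": [0,0,0]}]'

```text
clock: 10.25
eef_pos: [550.6, -54.9, 68.6]
tcp_rot: [3.142, 0.0, -0.102]
contact_force: [0.4, 0.8, -1.8]
opening: 0.302
```

>>> jog_arm --deltas '[{"gripper": 1,"translation": [0,0,-0.015],"dr": [0,0,0]},{"gripper": 1,"translation": [0,0,0],"dr": [0,0,0]},{"gripper": 1,"translation": [0,0,0],"dr": [0,0,0]}]'

```text
clock: 10.5
eef_pos: [550.7, -54.9, 67.8]
tcp_rot: [-3.142, -0.0, -0.102]
contact_force: [-2.6, 0.1, 7.7]
opening: 0.304
```

>>> jog_arm --deltas '[{"gripper": 1,"translation": [0,0,-0.01],"dr": [0,0,0]},{"gripper": 1,"translation": [0,0,0],"dr": [0,0,0]},{"gripper": 1,"translation": [0,0,0],"dr": [0,0,0]}]'

```text
clock: 10.75
eef_pos: [550.7, -54.9, 67.8]
tcp_rot: [-3.142, -0.0, -0.102]
contact_force: [-7.2, 0.8, 19.0]
opening: 0.299
```

Contact came at z 67.8, where I predicted 67.7, so the dibber is seated. I'll ease off the push, release, and rise straight up.

>>> jog_arm --deltas '[{"gripper": 1,"translation": [-0.003,0,0.015],"dr": [0,0,0]},{"gripper": 1,"translation": [0,0,0],"dr": [0,0,0]},{"gripper": 0,"translation": [0,0,0],"dr": [0,0,0]},{"gripper": -0.5,"translation": [0,0,0],"dr": [0,0,0]},{"gripper": -1,"translation": [0,0,0],"dr": [0,0,0]},{"gripper": -1,"translation": [0,0,0],"dr": [0,0,0]},{"gripper": -1,"translation": [0,0,0],"dr": [0,0,0]},{"gripper": -1,"translation": [0,0,0],"dr": [0,0,0]},{"gripper": -1,"translation": [0,0,0],"dr": [0,0,0]}]'

```text
clock: 11.5
eef_pos: [550.4, -54.9, 67.6]
tcp_rot: [-3.142, 0.0, -0.102]
contact_force: [0.1, 0.3, -0.9]
opening: 1.004
```

>>> jog_arm --deltas '[{"gripper": -1,"translation": [0,0,0.1],"dr": [0,0,0]},{"gripper": -1,"translation": [0,0,0.2],"dr": [0,0,0]},{"gripper": -1,"translation": [0,0,0.3],"dr": [0,0,0]},{"gripper": -1,"translation": [0,0,0.3],"dr": [0,0,0]},{"gripper": -1,"translation": [0,0,0.3],"dr": [0,0,0]},{"gripper": -1,"translation": [0,0,0.3],"dr": [0,0,0]},{"gripper": -1,"translation": [0,0,0.3],"dr": [0,0,0]},{"gripper": -1,"translation": [0,0,0.3],"dr": [0,0,0]},{"gripper": -1,"translation": [0,0,0.22],"dr": [0,0,0]},{"gripper": 1,"translation": [0,0,0],"dr": [0,0,0]},{"gripper": 1,"translation": [0,0,0],"dr": [0,0,0]},{"gripper": 1,"translation": [0,0,0],"dr": [0,0,0]}]'

```text
clock: 12.5
eef_pos: [549.9, -54.9, 299.5]
tcp_rot: [-3.142, 0.0, -0.102]
contact_force: [-1.3, 0.4, -0.5]
opening: 0.603
```

```bash
python3 - <<'E'
from h import *
s=r.sense();print(s["eef_pos"],s["opening"],s["clock"],s["contact_force"])
c=r.calibration("wrist");f=r.grab_frame("wrist");S=r.grab_frame("scene");cv2.imwrite("pics/scene4.png",S);cv2.imwrite("pics/wrist4.png",f)
hsv=cv2.cvtColor(f,cv2.COLOR_BGR2HSV)
cv2.imwrite("pics/v4.png",np.vstack([cv2.resize(f,(480,300)),cv2.resize(S[180:280,240:400],(480,300),interpolation=cv2.INTER_CUBIC)]))
E
```

```text
[549.8889429  -54.85153807 299.51401088] 0.6034982135248117 12.5 [-1.26447669  0.43721696 -0.529679  ]
```

View pics/v4.png

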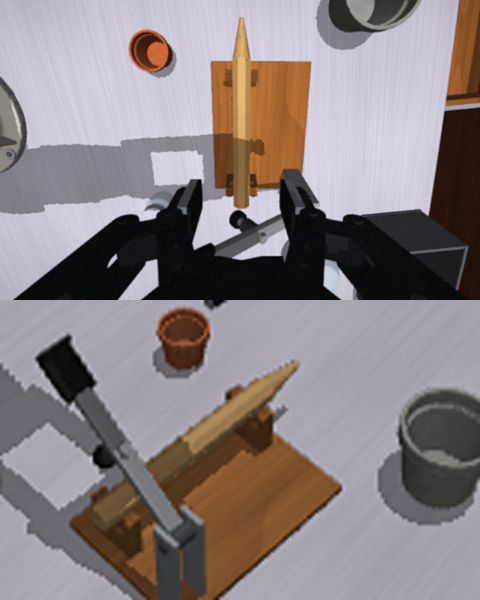

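The dibber lies in both notches with its point toward +y, and it is released. Next I'll check the centring numerically and move over the paddle with the fingers shut.

```bash
python3 - <<'E'
from h import *
c=r.calibration("wrist");f=cv2.imread("pics/wrist4.png")
o=np.array([548.8,-79]);ey=np.array([.102,.9948]);ex=np.array([.9948,-.102])
for n,q,z in(("tip",(320.5,23),75),("shoulder",(321,80),80),("butt",(321,276.5),80)):
    p=onz(c,q,z)[:2]-o;print(n,"stand x,y",p@ex,p@ey)
hsv=cv2.cvtColor(f,cv2.COLOR_BGR2HSV);print([ (y,hsv[y,321].tolist()) for y in list(range(16,32,3))+list(range(268,284,2))])
E
```

```text
tip stand x,y -2.71725476558551 181.8202333940512
shoulder stand x,y -2.172625305909298 123.04266824664599
butt stand x,y -2.2026133828282575 -125.96338964892689
[(16, [129, 19, 213]), (19, [128, 19, 217]), (22, [153, 13, 200]), (25, [18, 137, 214]), (28, [18, 136, 222]), (31, [17, 133, 219]), (268, [16, 148, 145]), (270, [16, 136, 148]), (272, [16, 135, 149]), (274, [17, 139, 145]), (276, [15, 148, 141]), (278, [0, 16, 188]), (280, [126, 22, 186]), (282, [113, 62, 33])]
```

>>> jog_arm --deltas '[{"gripper": 1,"translation": [-0.06,-0.12,0.02],"dr": [0,0,0]},{"gripper": 1,"translation": [-0.08,-0.16,0],"dr": [0,0,0]},{"gripper": 1,"translation": [-0.1,-0.2,0],"dr": [0,0,0]},{"gripper": 1,"translation": [-0.1,-0.2,0],"dr": [0,0,0]},{"gripper": 1,"translation": [-0.1,-0.2,0],"dr": [0,0,0]},{"gripper": 1,"translation": [-0.08,-0.16,0],"dr": [0,0,0]},{"gripper": 1,"translation": [-0.06,-0.15,0],"dr": [0,0,0]},{"gripper": 1,"translation": [0,0,0],"dr": [0,0,0]},{"gripper": 1,"translation": [0,0,0],"dr": [0,0,0]}]'

```text
clock: 13.35
eef_pos: [491.6, -174.6, 301.1]
tcp_rot: [-3.141, 0.001, -0.104]
contact_force: [0.8, 0.6, 0.4]
opening: -0.001
```

```bash
python3 - <<'E'
from h import *
s=r.sense();print(s["eef_pos"],s["opening"],s["clock"])
f=r.grab_frame("wrist");S=r.grab_frame("scene");t=r.grab_frame("top")
cs=r.calibration("scene");ct=r.calibration("top");print(proj(cs,s["eef_pos"]),proj(ct,s["eef_pos"]))
o=np.array([548.8,-79]);ey=np.array([.102,.9948]);ex=np.array([.9948,-.102])
p=np.r_[o-51.6*ex-100*ey,252.8];print("press spot",p,proj(cs,p))
u,v=proj(cs,p).astype(int)
cv2.imwrite("pics/v5.png",np.hstack([cv2.resize(S[v-60:v+30,u-45:u+45],(400,400),interpolation=cv2.INTER_CUBIC),cv2.resize(f[150:,120:520],(400,250)) if 0 else cv2.copyMakeBorder(cv2.resize(f[150:,120:520],(400,250)),0,150,0,0,cv2.BORDER_CONSTANT)]));print(u-45,v-60)
E
```

```text
[ 491.64324066 -174.59702438  301.12860362] -0.0012293717504096677 13.35
[261.18084689 192.19349828] [366.18280943 226.31402851]
press spot [ 487.26832 -173.2168   252.8    ] [262.11211825 202.59858374]
217 142
```

View pics/v5.png

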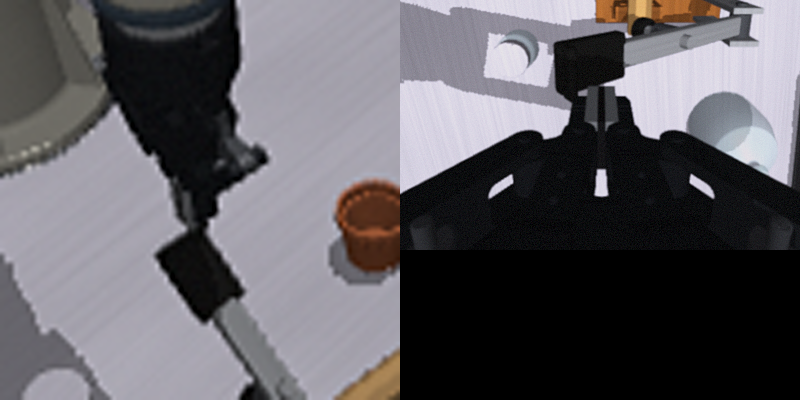

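The seated dibber is centred to about 1 mm: shoulder at +123 and butt at −126, where ±125 is ideal. The shut tips are above the paddle, about 5 mm ahead of the TCP. I'm coming down to contact.

>>> jog_arm --deltas '[{"gripper": 1,"translation": [0,0.01,-0.1],"dr": [0,0,0]},{"gripper": 1,"translation": [0,0,-0.12],"dr": [0,0,0]},{"gripper": 1,"translation": [0,0,-0.1],"dr": [0,0,0]},{"gripper": 1,"translation": [0,0,-0.05],"dr": [0,0,0]},{"gripper": 1,"translation": [0,0,0],"dr": [0,0,0]},{"gripper": 1,"translation": [0,0,0],"dr": [0,0,0]}]'

```text
clock: 14.0
eef_pos: [492.4, -172.7, 264.3]
tcp_rot: [-3.141, 0.001, -0.102]
contact_force: [0.2, 1.1, 1.0]
opening: -0.004
```

>>> jog_arm --deltas '[{"gripper": 1,"translation": [0,0,-0.04],"dr": [0,0,0]},{"gripper": 1,"translation": [0,0,-0.03],"dr": [0,0,0]},{"gripper": 1,"translation": [0,0,0],"dr": [0,0,0]},{"gripper": 1,"translation": [0,0,0],"dr": [0,0,0]}]'

```text
clock: 14.33
eef_pos: [492.3, -172.9, 257.7]
tcp_rot: [-3.142, 0.0, -0.102]
contact_force: [-0.0, -0.3, 0.5]
opening: 0.0
```

>>> jog_arm --deltas '[{"gripper": 1,"translation": [0,0,-0.03],"dr": [0,0,0]},{"gripper": 1,"translation": [0,0,-0.03],"dr": [0,0,0]},{"gripper": 1,"translation": [0,0,0],"dr": [0,0,0]},{"gripper": 1,"translation": [0,0,0],"dr": [0,0,0]}]'

```text
clock: 14.67
eef_pos: [492.2, -172.9, 251.5]
tcp_rot: [-3.141, 0.0, -0.102]
contact_force: [-0.2, -0.3, 0.2]
opening: -0.001
```

>>> jog_arm --deltas '[{"gripper": 1,"translation": [0,0,-0.03],"dr": [0,0,0]},{"gripper": 1,"translation": [0,0,0],"dr": [0,0,0]},{"gripper": 1,"translation": [0,0,0],"dr": [0,0,0]}]'

```text
clock: 14.92
eef_pos: [492.4, -172.9, 248.6]
tcp_rot: [-3.142, 0.0, -0.102]
contact_force: [0.7, -1.2, 0.6]
opening: -0.004
```

>>> jog_arm --deltas '[{"gripper": 1,"translation": [0,0,-0.03],"dr": [0,0,0]},{"gripper": 1,"translation": [0,0,0],"dr": [0,0,0]},{"gripper": 1,"translation": [0,0,0],"dr": [0,0,0]}]'

```text
clock: 15.17
eef_pos: [492.7, -173.0, 245.8]
tcp_rot: [3.141, -0.001, -0.102]
contact_force: [1.0, -0.3, 1.7]
opening: 0.003
```

```bash
cat > ang.py <<'E'
from h import *
import sys
# arm angle from the scene picture: grey bar's line between hinge and paddle vs predicted line directions
s=r.sense();cs=r.calibration("scene");S=r.grab_frame("scene");cv2.imwrite(f"pics/{sys.argv[1]}.png",S)
o=np.array([548.8,-79]);ey=np.array([.102,.9948]);ex=np.array([.9948,-.102])
W=lambda x,y,z:np.r_[o+x*ex+y*ey,z]
print("tcp stand",(s["eef_pos"][:2]-o)@ex,(s["eef_pos"][:2]-o)@ey,s["eef_pos"][2],"F",s["contact_force"].round(1),"t",s["clock"],"TCPpx",proj(cs,s["eef_pos"]).round(1))
for a in np.arange(.7,-.2,-.1): # slope
    P=lambda l,h:W(100-l*np.cos(a)+h*np.sin(a),-100,130+l*np.sin(a)+h*np.cos(a))
    print(round(a,2),"bar60",proj(cs,P(60,6)).round(1),"bar150",proj(cs,P(150,6)).round(1),"padEnd",proj(cs,P(220,6)).round(1))
E
python3 ang.py a1
```

```text
tcp stand -46.265462773856385 -99.24064041203907 245.75495456532008 F [ 1.  -0.3  1.7] t 15.1667 TCPpx [263.8 205.1]
0.7 bar60 [289.4 241.4] bar150 [272.1 215.3] padEnd [258.4 194.7]
0.6 bar60 [288.5 241.4] bar150 [270.2 216. ] padEnd [255.9 196.1]
0.5 bar60 [287.7 241.6] bar150 [268.7 217.1] padEnd [254.  198.1]
0.4 bar60 [287.1 242. ] bar150 [267.5 218.6] padEnd [252.6 200.6]
0.3 bar60 [286.6 242.6] bar150 [266.7 220.4] padEnd [251.7 203.6]
0.2 bar60 [286.2 243.2] bar150 [266.2 222.5] padEnd [251.2 207.1]
0.1 bar60 [286.  244.1] bar150 [266. 225.] padEnd [251.3 210.9]
0.0 bar60 [285.9 245.1] bar150 [266.2 227.7] padEnd [251.8 215. ]
-0.1 bar60 [285.9 246.1] bar150 [266.6 230.6] padEnd [252.7 219.4]
```

Contact begins near TCP z 246. That puts the shut tips about 7 mm behind the reported TCP, so I expect level at a TCP z of about 129. Now I'll press along the paddle's arc.

>>> jog_arm --deltas '[{"gripper": 1,"translation": [-0.044,0.0045,-0.06],"dr": [0,0,0]},{"gripper": 1,"translation": [-0.044,0.0045,-0.06],"dr": [0,0,0]},{"gripper": 1,"translation": [-0.044,0.0045,-0.06],"dr": [0,0,0]},{"gripper": 1,"translation": [-0.044,0.0045,-0.06],"dr": [0,0,0]},{"gripper": 1,"translation": [0,0,0],"dr": [0,0,0]}]'

```text
clock: 15.63
eef_pos: [473.1, -170.7, 220.1]
tcp_rot: [-3.141, 0.002, -0.102]
contact_force: [2.6, -0.1, 2.0]
opening: -0.001
```

>>> jog_arm --deltas '[{"gripper": 1,"translation": [-0.035,0.0035,-0.066],"dr": [0,0,0]},{"gripper": 1,"translation": [-0.035,0.0035,-0.066],"dr": [0,0,0]},{"gripper": 1,"translation": [-0.035,0.0035,-0.066],"dr": [0,0,0]},{"gripper": 1,"translation": [-0.035,0.0035,-0.066],"dr": [0,0,0]},{"gripper": 1,"translation": [0,0,0],"dr": [0,0,0]}]'

```text
clock: 16.05
eef_pos: [459.6, -169.4, 193.9]
tcp_rot: [-3.141, 0.002, -0.102]
contact_force: [2.4, -0.3, 3.2]
opening: -0.001
```

>>> jog_arm --deltas '[{"gripper": 1,"translation": [-0.025,0.0025,-0.07],"dr": [0,0,0]},{"gripper": 1,"translation": [-0.025,0.0025,-0.07],"dr": [0,0,0]},{"gripper": 1,"translation": [-0.025,0.0025,-0.07],"dr": [0,0,0]},{"gripper": 1,"translation": [-0.025,0.0025,-0.07],"dr": [0,0,0]},{"gripper": 1,"translation": [0,0,0],"dr": [0,0,0]},{"gripper": 1,"translation": [0,0,0],"dr": [0,0,0]}]'

```text
clock: 16.55
eef_pos: [450.3, -168.6, 166.9]
tcp_rot: [-3.141, 0.001, -0.102]
contact_force: [1.0, -0.6, 4.2]
opening: -0.004
```

```bash
python3 ang.py a2 | head -1
```

```text
tcp stand -88.8793158056327 -99.16047992885342 166.89616044251676 F [ 1.  -0.6  4.2] t 16.55 TCPpx [257.2 214.2]
```

>>> jog_arm --deltas '[{"gripper": 1,"translation": [-0.013,0.001,-0.06],"dr": [0,0,0]},{"gripper": 1,"translation": [-0.013,0.001,-0.06],"dr": [0,0,0]},{"gripper": 1,"translation": [-0.013,0.001,-0.06],"dr": [0,0,0]},{"gripper": 1,"translation": [0,0,-0.03],"dr": [0,0,0]},{"gripper": 1,"translation": [0,0,0],"dr": [0,0,0]},{"gripper": 1,"translation": [0,0,0],"dr": [0,0,0]}]'

```text
clock: 17.1
eef_pos: [446.9, -168.4, 146.3]
tcp_rot: [-3.142, 0.0, -0.102]
contact_force: [2.4, 0.6, 5.1]
opening: -0.001
```

>>> jog_arm --deltas '[{"gripper": 1,"translation": [-0.01,0.001,-0.04],"dr": [0,0,0]},{"gripper": 1,"translation": [0,0,0],"dr": [0,0,0]},{"gripper": 1,"translation": [0,0,0],"dr": [0,0,0]}]'

```text
clock: 17.35
eef_pos: [446.5, -168.4, 142.7]
tcp_rot: [3.142, -0.001, -0.102]
contact_force: [1.7, 1.1, 6.8]
opening: -0.002
```

>>> jog_arm --deltas '[{"gripper": 1,"translation": [-0.005,0,-0.04],"dr": [0,0,0]},{"gripper": 1,"translation": [0,0,0],"dr": [0,0,0]},{"gripper": 1,"translation": [0,0,0],"dr": [0,0,0]}]'

```text
clock: 17.6
eef_pos: [446.1, -168.4, 138.8]
tcp_rot: [3.142, -0.001, -0.102]
contact_force: [3.1, 1.2, 7.9]
opening: -0.003
```

>>> jog_arm --deltas '[{"gripper": 1,"translation": [0,0,-0.03],"dr": [0,0,0]},{"gripper": 1,"translation": [0,0,0],"dr": [0,0,0]},{"gripper": 1,"translation": [0,0,0],"dr": [0,0,0]}]'

```text
clock: 17.85
eef_pos: [445.9, -168.4, 135.9]
tcp_rot: [3.142, -0.001, -0.102]
contact_force: [1.1, 1.6, 8.9]
opening: 0.003
```

>>> jog_arm --deltas '[{"gripper": 1,"translation": [0,0,-0.03],"dr": [0,0,0]},{"gripper": 1,"translation": [0,0,-0.02],"dr": [0,0,0]},{"gripper": 1,"translation": [0,0,0],"dr": [0,0,0]},{"gripper": 1,"translation": [0,0,0],"dr": [0,0,0]},{"gripper": 1,"translation": [0,0,0],"dr": [0,0,0]}]'

```text
clock: 18.27
eef_pos: [445.8, -168.3, 131.0]
tcp_rot: [3.142, -0.001, -0.102]
contact_force: [0.2, 1.1, 10.5]
opening: 0.001
```

```bash
python3 ang.py a3; python3 - <<'E'
import cv2,numpy as np
S=cv2.imread("pics/a3.png");cv2.imwrite("pics/v6.png",cv2.resize(S[180:280,230:350],(720,600),interpolation=cv2.INTER_CUBIC))
E
```

```text
tcp stand -93.3661604792128 -99.39229209300589 131.01197645613593 F [ 0.2  1.1 10.5] t 18.2667 TCPpx [257.5 220.6]
0.7 bar60 [289.4 241.4] bar150 [272.1 215.3] padEnd [258.4 194.7]
0.6 bar60 [288.5 241.4] bar150 [270.2 216. ] padEnd [255.9 196.1]
0.5 bar60 [287.7 241.6] bar150 [268.7 217.1] padEnd [254.  198.1]
0.4 bar60 [287.1 242. ] bar150 [267.5 218.6] padEnd [252.6 200.6]
0.3 bar60 [286.6 242.6] bar150 [266.7 220.4] padEnd [251.7 203.6]
0.2 bar60 [286.2 243.2] bar150 [266.2 222.5] padEnd [251.2 207.1]
0.1 bar60 [286.  244.1] bar150 [266. 225.] padEnd [251.3 210.9]
0.0 bar60 [285.9 245.1] bar150 [266.2 227.7] padEnd [251.8 215. ]
-0.1 bar60 [285.9 246.1] bar150 [266.6 230.6] padEnd [252.7 219.4]
```

Force 10.5 N at TCP z 131 matches "about 10 N at level". The viewer's limit is reached, so I'll check the angle and the dibber numerically.

```bash
python3 - <<'E'
from h import *
cs=r.calibration("scene");o=np.array([548.8,-79]);ey=np.array([.102,.9948]);ex=np.array([.9948,-.102])
def pr(a,l,h,w):
    p=o+(100-l*np.cos(a)+h*np.sin(a))*ex+(-100+w)*ey;return proj(cs,np.r_[p,130+l*np.sin(a)+h*np.cos(a)])
def score(im,a): # contrast: bar's upper face sampled inside against the +y-side strip just outside
    g=im.astype(float);S=lambda h,w:np.array([cv2.remap(im,np.float32([[pr(a,l,h,w)[0]]]),np.float32([[pr(a,l,h,w)[1]]]),cv2.INTER_LINEAR)[0,0] for l in range(60,160,5)],float)
    return S
for n in("scene4","a3"):
    im=cv2.imread(f"pics/{n}.png")
    for a in((.75,.65,.55) if n=="scene4" else (.1,.05,0,-.05,-.1)):
        S=score(im,a);v=[S(6,w) for w in(-16,-8,0,8,16)]
        print(n,a,"sat/val at offsets",[(int(np.median(q.max(1)-q.min(1))),int(np.median(q.max(1)))) for q in v])
# paddle (black) outline incl. lip: lowest/leftmost black px near the paddle end
im=cv2.imread("pics/a3.png");m=(im.max(2)<45).astype(np.uint8);m[:200]=0
n,l,s,_=cv2.connectedComponentsWithStats(m[:,235:290]);print(s[1:][s[1:,4]>30].tolist())
for a in(.1,0,-.1): print(a,"pad corners",[pr(a,L,h,w).round(1).tolist() for L,h,w in((220,-6,-18),(220,17,-18),(220,-6,18),(165,6,-18),(165,-6,-18))])
# dibber, before/after the press
for n in("scene4","a3"):
    h=cv2.cvtColor(cv2.imread(f"pics/{n}.png"),cv2.COLOR_BGR2HSV);d=cv2.inRange(h,(12,90,120),(22,255,255));d[:195]=0;d[255:]=0;d[:,:290]=0;d[:,345:]=0
    p=np.argwhere(d);print(n,len(p),p.mean(0).round(2),p.min(0),p.max(0))
E
```

```text
scene4 0.75 sat/val at offsets [(3, 71), (3, 86), (4, 104), (12, 174), (11, 173)]
scene4 0.65 sat/val at offsets [(7, 101), (4, 108), (4, 93), (4, 111), (11, 174)]
scene4 0.55 sat/val at offsets [(7, 109), (3, 77), (4, 87), (4, 94), (11, 168)]
a3 0.1 sat/val at offsets [(3, 66), (5, 135), (5, 132), (11, 172), (11, 171)]
a3 0.05 sat/val at offsets [(6, 103), (5, 139), (5, 132), (9, 149), (11, 172)]
a3 0 sat/val at offsets [(10, 161), (5, 123), (5, 134), (6, 137), (12, 173)]
a3 -0.05 sat/val at offsets [(11, 174), (3, 87), (5, 134), (5, 131), (11, 172)]
a3 -0.1 sat/val at offsets [(11, 172), (4, 82), (5, 135), (5, 131), (10, 151)]
[[8, 200, 28, 29, 397], [39, 240, 8, 9, 36], [21, 358, 34, 42, 456]]
0.1 pad corners [[246.9, 216.2], [246.5, 212.0], [256.0, 209.9], [258.2, 225.2], [258.4, 227.4]]
0 pad corners [[247.7, 220.5], [246.8, 215.9], [256.7, 214.2], [258.5, 228.2], [258.9, 230.5]]
-0.1 pad corners [[248.9, 225.0], [247.6, 220.2], [257.7, 218.8], [259.1, 231.5], [259.7, 234.0]]
scene4 1095 [235.41 323.3 ] [201 291] [254 344]
a3 1146 [234.92 319.9 ] [201 290] [254 344]
```

```bash
python3 -c "
from rig import r
s=r.sense();print(s['eef_pos'],s['contact_force'],s['clock']);print(r.sign_off())"
```

```text
[ 445.74643297 -168.31626368  131.01613079] [ 1.48871665  2.19467928 10.83162094] 18.3167
the job is handed in; nothing more can be done
None
```

The dibber is lying in both V-notches, released, with its point away from the clamp arm. The robot is holding the clamp arm down at level by its paddle, and I handed the job in at 18.3 s.

**Last checks:**
- **Centring:** the shaft ends measured +123 and −126 mm from the middle, against an ideal of ±125. Its sideways offset read about 2 mm.
- **Level:** the upward force on the tool was 10.8 N, against about 10 N expected at level. The arm's bar in the scene picture matched level to roughly 0.03 rad.
- **After pressing:** the dibber's outline limits in the scene picture were the same before and after.
- **Robot clear of the dibber:** the fingertips are on the paddle about 95 mm from the dibber.

**What disagreed or failed:**
- **First grasp:** it closed on nothing. The fingertips turned out to sit about 30 mm farther back than the tool description says. I corrected for that from pictures and contact, and the second grasp held.
- **No final look:** I reached the picture limit, so the last checks are from numbers only.
- **Other loose things:** I did not measure them again. I planned every move to pass clear of them, and no unexpected contact force appeared in the readings at the end of each move.

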